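# Slide the drip tray home under the board preheater

### The job

Take the drip tray off the green mat by its handle and slide it into the bay of the preheater on the wooden desk until its front plate is flush against the preheater: go in on the left of the mouth, feel sideways for the hidden lead wall on the right, line up from it with the channel behind and slide home between the channel's walls. Be gentle, never pressing the tray or the arm on the preheater with more than 12 N, then let go; leave the heat sink and the tip cleaner where they stand.

Things in the scene. Friction and masses are not known exactly. Their poses are not given: they have to be found in the camera images.
- tray: Shallow open aluminium drip tray, about 0.22 kg, with a grey front plate and a black handle. Origin: centre of the pan's underside; x points to the nose (goes in first), z up. Pan 100 (x) x 80 (y) x 20 mm high. Front plate x = -56 to -50 mm, 155 mm wide, 37 mm high. It starts on the green mat, 5 mm below the desk top (desk z = 0), nose pointing away from the robot and to its right.
- handle (a point): Middle of the tray's handle, at x -91, y 0, z 34 mm in the tray's frame. The handle is an upright plate, 12 mm thick in y, x = -111 to -55 mm, z = 8 to 48 mm: grasp it from above across its thickness (fingers closing along the tray's y).
- nose (a point): Middle of the lower edge of the tray's nose, at x +50, y 0, z 0 mm in the tray's frame.
- preheater: Grey board preheater, fixed on the wooden desk, off and cold: 130 (x) x 184 (y) x 73 mm high, ribbed plate on top. Origin: centre of its underside; x points into the bay (the front with the mouth looks to -x), y to the left seen from the mouth. The bay is a cavity y = -66 to +66 mm, z = 0 to 30 mm, open to the desk below (the tray slides on the desk), back wall at x = +55 mm.
- mouth (a point): Middle of the lower edge of the preheater's front face, x -65, y 0, z 0 mm in its frame. At home the tray's front plate lies against this face: tray origin at x = -15 mm in the preheater's frame, same yaw. With the pan's centre 12 to 22 mm to the left (y +12 to +22) the nose can go in 50 mm freely; moved right from there, the pan's side meets the lead wall.
- bay_middle (a point): At x 0, y 0, z 10 mm in the preheater's frame. Under the hood: a rigid channel along x, 84 mm wide for the 80 mm pan, square-ended, x -5 to +55 mm; before its right wall, x -30 to -5, a lead wall set back 6 mm: with the pan against that, the channel's middle is 8 mm to the pan's left. All are shifted together sideways by an unknown 0 to 14 mm either way (lead wall y = -62 to -34 mm).
- heatsink: Round aluminium heat sink, 60 mm across, 28 mm high, on the green mat beyond the tray; origin at the centre of its underside. Leave alone.
- cleaner: Round dark tip cleaner cup with brass wool, 65 mm across, 36 mm high, on the desk beyond and to the left of the preheater; origin at the centre of its underside. Leave alone.

How it is judged:
By the outcome, as a careful person would: the job done as asked, in the order asked, and still so for the second after the job is handed in, with the robot touching nothing.
It also fails if it takes over 54 s, if anything falls off the work surface, if the arm or the gripper's body presses on something with over 40 N, if the wrist force passes 120 N, or if a joint passes its speed limit or range.

### The arm

A 7-joint arm with a two-finger parallel gripper is mounted at the origin on a cart in front of the work surface, level with it; the furniture and walls round the work are solid. World frame = base frame: x ahead of the robot, y to its left, z up, the work surface at z = 0. Lengths are in m, angles in rad, forces in N, time in s.
With the tool pointing down it reaches from about 0.425 to 0.95 m from the base axis. Payload 4.7 kg.
Tool frame: the origin (TCP) lies on the centre line of the jaws, within the pads' length; the fingertips stand 19 mm ahead of it and the grasp point (between the pads) is the TCP; z points along the fingers, y is the line along which they close (so a half turn about z gives the same grasp; the last joint's range is limited). The gripper opens to 87 mm and grips with 3 to 60 N. Pads are 19 mm wide; open, the fingers measure 117 mm over their backs; the gripper's body (75 mm by 190 mm) begins 51 mm behind the grasp point.
Start: joints at [-1.374, 0.469, -0.049, 1.532, 0.024, 1.141, -0.082], TCP at [0.151, 0.658, 0.217] pointing down, gripper open.
Joint ranges: [-2.59, 2.59], [-0.33, 1.99], [-1.39, 1.29], [0.1, 2.45], [-1.04, 4.18], [0.21, 1.99], [-2.66, 2.66]. Speed limits (rad/s): [2.57, 2.57, 3.14, 3.14, 3.14, 3.14, 3.14].

### API

Orientations are given as a unit quaternion [w, x, y, z].
In Python, from plant import robot gives the robot as it stands. The module is installed in compiled form; this text tells all that it offers.
- The arm moves only by the shell command python3 -m inch 'ROWS' [FORCE]. ROWS is JSON, a list of rows, each a list of 7 numbers: the turn, a rotation vector about the tool's x, y, z in rad, then the shift along the tool's x, y, z in m, then the opening, from 0 (shut) to 1 (fully open). A call has 1 to 8 rows; each row is the pose to reach, as a shift and turn from the pose commanded when the call began, along the tool's axes at that moment; what a row does not reach only later rows make up. A row lasts 1/12 s, in which the tool goes at most 41.7 mm and 7.16 degrees, less where a joint would pass 70% of its speed; a pose out of reach is approached as far as the arm can. A call with a gripper value outside its range is refused whole. The fingers move at their own pace and stop on an object; FORCE is the grip in N (left out, the last holds). Time passes only in rows, so rows that repeat a pose let the fingers close. It gives the time, the measured TCP pose, the force, the opening and the grip force at its end, in the units of the state.
- robot.get_state(): the state, without advancing time (a new reading comes with each control period).
- robot.grab_frame(name): name is "scene" or "top" or "wrist"; returns a dict with "color" (384x512x3 uint8, blue, green, red), "camera_matrix" (3x3 intrinsics, pixels), "camera_from_world" (4x4, takes a point from world to camera coordinates); the wrist camera has in their place "T_tool_cam" (4x4, takes a point from camera to tool coordinates, whose origin is the TCP and whose axes are the flange's). Camera axes: x right, y down, z forward; pixel columns grow to the right and rows downward; lengths in m; the calibration is good to about 2 mm. A picture is of the moment at which its call begins: read the wrist's pose just before it. There is no depth.
- robot.hand_in(): hands the job in; it is judged then, once.
The state is a dict: "time_s": time; "joints": joint angles; "joint_vel": joint speeds; "joint_torque": joint torques, N m; "position": TCP position; "eef_rot": TCP orientation; "wrist_force": force on the tool from outside, world axes, zero at the start; "moment": the same for the moment, N m; "opening": finger opening in m; "grasp_force": force on a finger pad.
Only numpy, scipy, OpenCV 4.12 (cv2) and the standard library are available. Lean on these libraries where they do the work, as an engineer would, in place of code of your own. Each camera call takes 0.05 s, during which the arm holds its last target. There are 200 camera calls.

## Working session

There is one attempt and no reset: what is moved stays moved. The work goes in short steps, Python scripts to look and compute and a shell command to move; the robot and the scene stay as the last step left them, time stands still between calls to the robot, and variables do not carry over. Pictures are saved under pics/ and viewed, at most 10 in all, crops included, and the job is handed in when it is done.

```bash
mkdir -p pics; python3 - <<'E'
from plant import robot
import cv2, numpy as np
s=robot.get_state(); print({k:np.round(v,4).tolist() for k,v in s.items()})
np.set_printoptions(precision=4,suppress=True)
for n in ("top","scene"):
    f=robot.grab_frame(n); cv2.imwrite(f"pics/{n}0.png",f["color"]); np.savez(f"{n}0.npz",**f); print(n,f["camera_matrix"],f["camera_from_world"])
E
```

```text
{'time_s': 0.0, 'joints': [-1.3739, 0.4695, -0.0486, 1.5337, 0.0241, 1.141, -0.0823], 'joint_vel': [0.0001, -0.0005, -0.0005, 0.0011, -0.0011, 0.0001, -0.0019], 'joint_torque': [0.0002, -50.7964, -0.0811, -23.6156, -0.0616, 0.0379, 0.0002], 'position': [0.151, 0.6573, 0.2164], 'eef_rot': [-0.0001, 0.1127, 0.9936, -0.001], 'wrist_force': [-0.4762, -0.8767, -0.6132], 'moment': [0.007, -0.0182, -0.0457], 'grasp_force': 0.0, 'opening': 0.0869}
top [[470.5534   0.     255.9289]
 [  0.     470.5534 197.7574]
 [  0.       0.       1.    ]] [[ 0.0214 -0.9997  0.0149 -0.3018]
 [-0.9814 -0.0238 -0.1904  0.5516]
 [ 0.1907 -0.0106 -0.9816  1.0502]
 [ 0.      0.      0.      1.    ]]
scene [[363.8734   0.     259.7279]
 [  0.     363.8734 195.901 ]
 [  0.       0.       1.    ]] [[ 0.789  -0.6143  0.0127 -0.6355]
 [-0.3373 -0.4502 -0.8267  0.1073]
 [ 0.5136  0.648  -0.5624  0.9926]
 [ 0.      0.      0.      1.    ]]
```

View pics/top0.png

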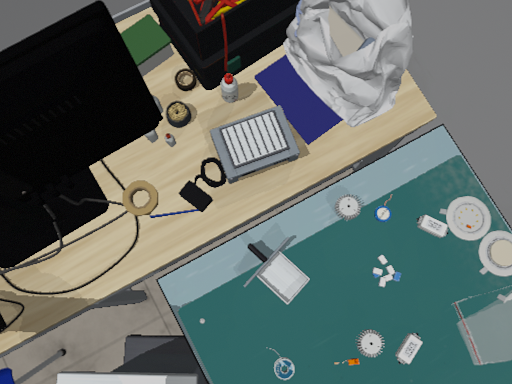

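View pics/scene0.png

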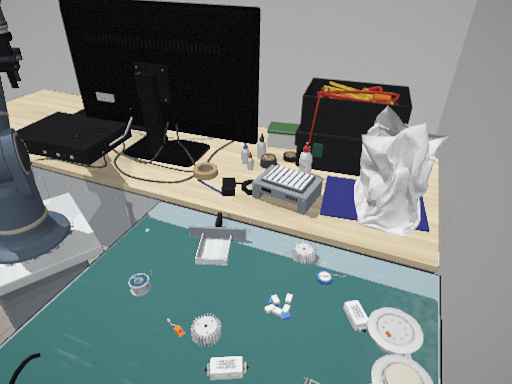

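The top view shows the tray with its handle at (258,253), plate (248,283)-(293,238) and pan around (284,280). The preheater is around (255,143), its front edge running (222,178)-(298,155). The heat sink is at (348,207) and the cleaner at (178,113).

```bash
cat > h.py <<'E'
import numpy as np, cv2
np.set_printoptions(precision=4,suppress=True)
def cast(K,T,uv,z):
    """pixel -> world point on plane z; T = camera_from_world"""
    R,t=T[:3,:3],T[:3,3]; c=-R.T@t
    d=R.T@np.linalg.inv(K)@np.array([*uv,1.]); return c+d*(z-c[2])/d[2]
def proj(K,T,p):
    q=T[:3,:3]@np.asarray(p,float)+T[:3,3]; q=K@q; return q[:2]/q[2]
def load(n):
    f=np.load(n+'.npz'); return f['color'],f['camera_matrix'],f['camera_from_world']
E
python3 - <<'E'
from h import *
for n in('top0','scene0'):
    c,K,T=load(n); print(n,-T[:3,:3].T@T[:3,3], proj(K,T,[0,0,0]),proj(K,T,[.151,.657,.216]))
c,K,T=load('top0')
for l,uv,z in (('plateL',(248,283),.032),('plateR',(293,238),.032),('nose a',(287,302),.015),('nose b',(309,277),.015),('handle far',(252,246),.043),('mouthR? top',(222,178),.06),('mouthL top',(298,155),.06),('back',(211,138),.06),('back',(286,111),.06),('hs',(348,207),.028),('cl',(178,113),.036)): print(l,cast(K,T,uv,z))
for n,b in(('top0',(180,80,330,320)),('scene0',(170,150,340,280))):
    c,_,_=load(n); x0,y0,x1,y1=b
    s=4 if n=='top0' else 4
    im=cv2.resize(c[y0:y1,x0:x1],None,fx=s,fy=s,interpolation=cv2.INTER_CUBIC)
    if n=='top0': im=cv2.resize(np.hstack([im[:480],im[480:]]),(800,320)) if 0 else np.hstack([cv2.resize(c[90:200,195:310],None,fx=3.4,fy=3.4,interpolation=2),cv2.resize(c[220:330,220:335],None,fx=3.4,fy=3.4,interpolation=2)])
    cv2.imwrite(f'pics/{n}_crop.png',im); print(im.shape)
E
```

```text
top0 [ 0.3476 -0.2775  1.1404] [120.7084 444.9236] [-264.997   387.4213]
scene0 [ 0.0278 -0.9853  0.655 ] [ 26.7704 235.2278] [16.8968 85.2265]
plateL [ 0.3613 -0.2753  0.032 ]
plateR [ 0.4682 -0.379   0.032 ]
nose a [ 0.3197 -0.3675  0.015 ]
nose b [ 0.3785 -0.419   0.015 ]
handle far [ 0.4461 -0.2826  0.043 ]
mouthR? top [ 0.6029 -0.2081  0.06  ]
mouthL top [ 0.6637 -0.3871  0.06  ]
back [ 0.7006 -0.1784  0.06  ]
back [ 0.7738 -0.3575  0.06  ]
hs [ 0.5464 -0.5114  0.028 ]
cl [ 0.7708 -0.0922  0.036 ]
(374, 782, 3)
(520, 680, 3)
```

View pics/top0_crop.png

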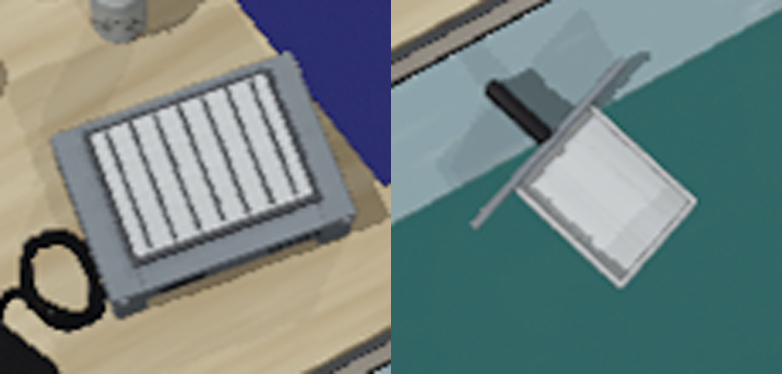

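View pics/scene0_crop.png

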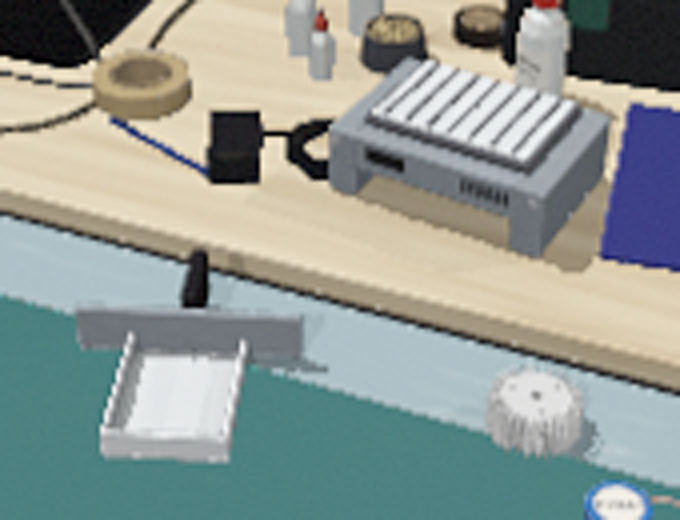

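The scene view shows the preheater's mouth facing the robot and mat. The tray stands with its pan toward the camera and its handle at (197,222). The monitor could be in the way of the transit, so I'll locate it and work out the first move.

```bash
cat >> h.py <<'E'
from scipy.spatial.transform import Rotation as Rn
def rel(s,target,yawdeg=None):
    """shift in tool axes + z turn to reach world target, tool-y yaw (deg)"""
    w,x,y,z=s['eef_rot']; R=Rn.from_quat([x,y,z,w]).as_matrix()
    d=R.T@(np.asarray(target)-s['position']); yy=np.degrees(np.arctan2(R[1,1],R[0,1]))
    print('shift tool',np.round(d,4),'yaw y now %.2f'%yy,'tilt',np.round(R[:,2],4), '' if yawdeg is None else 'turnz %.4f'%-np.radians((yawdeg-yy+180)%360-180))
E
python3 - <<'E'
from h import *
c,K,T=load('top0'); c2,K2,T2=load('scene0')
print('stand base scene',cast(K2,T2,(165,158),0.01),cast(K2,T2,(120,155),0.01),cast(K2,T2,(210,150),0.01))
for z in(.1,.3,.5): print(z,cast(K,T,(160,108),z),cast(K,T,(128,10),z),cast(K,T,(0,180),z))
# monitor corners by two views (top right corner): triangulate roughly
def tri(u1,u2):
    P1=K@T[:3];P2=K2@T2[:3]; X=cv2.triangulatePoints(P1,P2,np.float64(u1),np.float64(u2)); return (X[:3]/X[3]).T
print('mon top near/far', tri((128,10),(258,5)),tri((160,108),(258,5)),tri((160,108),(250,140)),tri((128,10),(250,140)))
from plant import robot
rel(robot.get_state(),(.40,.45,.27),35); 
E
```

```text
stand base scene [0.4895 0.1643 0.01  ] [0.3657 0.2854 0.01  ] [0.6566 0.121  0.01  ]
0.1 [ 0.7574 -0.0605  0.1   ] [1.0069 0.0322 0.1   ] [0.5764 0.2881 0.1   ]
0.3 [ 0.6786 -0.1022  0.3   ] [ 0.8802 -0.0273  0.3   ] [0.5324 0.1794 0.3   ]
0.5 [ 0.5998 -0.1439  0.5   ] [ 0.7534 -0.0869  0.5   ] [0.4884 0.0706 0.5   ]
mon top near/far [[ 0.731  -0.092   0.5271]] [[ 0.6093 -0.1652  0.5336]] [[ 0.7452 -0.0545  0.1006]] [[0.9784 0.0836 0.0324]]
shift tool [-0.2891 -0.1464 -0.0532] yaw y now 77.07 tilt [-0.0003 -0.0017 -1.    ] turnz 0.7342
```

```bash
python3 -m inch '[[0,0,0,-0.01,-0.02,-0.036,1],[0,0,0,-0.02,-0.04,-0.072,1],[0,0,0,-0.028,-0.06,-0.108,1],[0,0,0,-0.036,-0.08,-0.144,1],[0,0,0,-0.042,-0.1,-0.18,1],[0,0,0,-0.048,-0.125,-0.21,1],[0,0,0,-0.054,-0.149,-0.234,1],[0,0,0,-0.054,-0.149,-0.234,1]]'
python3 - <<'E'
from h import *
from plant import robot
s=robot.get_state(); print(s['joints'],s['wrist_force'])
rel(s,(.40,.20,.45)); rel(s,(.31,.36,.45))
E
```

```text
time_s: 0.77
position: [0.1719, 0.4985, 0.4585]
eef_rot: [0.001, 0.114, 0.993, 0.005]
wrist_force: [-0.2, 0.8, 0.7]
opening: 0.0871
grasp_force: 0.0
[-1.2955  0.1014 -0.0268  1.4921  0.0037  1.5374  0.0196] [-0.2435  0.8457  0.6667]
shift tool [-0.2899 -0.239   0.0064] yaw y now 76.88 tilt [ 0.0036  0.0101 -0.9999] 
shift tool [-0.1659 -0.1036  0.0077] yaw y now 76.88 tilt [ 0.0036  0.0101 -0.9999]
```

```bash
python3 -m inch '[[0,0,0,-0.03,-0.025,0,1],[0,0,0,-0.06,-0.05,0,1],[0,0,0,-0.09,-0.075,0,1],[0,0,0,-0.12,-0.1,0,1],[0,0,0,-0.15,-0.125,0,1],[0,0,0,-0.18,-0.15,0,1],[0,0,0,-0.21,-0.175,0,1],[0,0,0,-0.24,-0.2,0,1]]'
python3 - <<'E'
from h import *
from plant import robot
s=robot.get_state(); print(s['joints'],s['wrist_force'])
rel(s,(.43,.0,.45)); rel(s,(.45,-.05,.45)); rel(s,(.43,-.22,.40))
E
```

```text
time_s: 1.43
position: [0.3602, 0.2501, 0.4508]
eef_rot: [-0.0, 0.113, 0.994, -0.0]
wrist_force: [0.9, 0.3, -0.9]
opening: 0.0874
grasp_force: 0.0
[-0.9875 -0.0703  0.2646  1.6805  0.0182  1.5295  0.6209] [ 0.939   0.3484 -0.8948]
shift tool [-0.124  -0.2282  0.0009] yaw y now 77.07 tilt [-0.0005 -0.0002 -1.    ] 
shift tool [-0.1547 -0.2724  0.0009] yaw y now 77.07 tilt [-0.0005 -0.0002 -1.    ] 
shift tool [-0.1733 -0.4426  0.0509] yaw y now 77.07 tilt [-0.0005 -0.0002 -1.    ]
```

```bash
python3 -m inch '[[0,0,0,-0.02,-0.034,0,1],[0,0,0,-0.04,-0.068,0,1],[0,0,0,-0.06,-0.102,0,1],[0,0,0,-0.08,-0.136,0,1],[0,0,0,-0.1,-0.17,0,1],[0,0,0,-0.12,-0.204,0,1],[0,0,0,-0.14,-0.238,0,1],[0,0,0,-0.155,-0.272,0,1]]'
python3 - <<'E'
from h import *
from plant import robot
s=robot.get_state(); print(s['joints'],s['wrist_force'])
rel(s,(.43,-.22,.35),0); 
E
```

```text
time_s: 2.1
position: [0.45, -0.0499, 0.4508]
eef_rot: [-0.0, 0.113, 0.994, -0.0]
wrist_force: [1.4, 0.5, 0.1]
opening: 0.0869
grasp_force: 0.0
[-0.721  -0.0819  0.6912  1.6737  0.0525  1.5313  1.3111] [1.4039 0.4884 0.0972]
shift tool [-0.0187 -0.1702  0.1009] yaw y now 77.05 tilt [-0.0002 -0.0003 -1.    ] turnz 1.3447
```

```bash
python3 -m inch '[[0,0,0.12,0,-0.02,0.01,1],[0,0,0.24,0,-0.04,0.02,1],[0,0,0.36,-0.005,-0.06,0.035,1],[0,0,0.48,-0.008,-0.08,0.05,1],[0,0,0.6,-0.011,-0.1,0.065,1],[0,0,0.72,-0.014,-0.125,0.08,1],[0,0,0.84,-0.017,-0.15,0.09,1],[0,0,0.96,-0.019,-0.17,0.1,1]]'
python3 - <<'E'
from h import *
from plant import robot
s=robot.get_state(); print(s['joints'],s['wrist_force'])
rel(s,(.42,-.28,.25),-44); 
E
```

```text
time_s: 2.77
position: [0.4292, -0.2194, 0.3502]
eef_rot: [-0.0, 0.562, 0.827, -0.0]
wrist_force: [0.1, 0.1, -0.2]
opening: 0.0869
grasp_force: 0.0
[-0.4804  0.0307  0.9081  1.8163 -0.0244  1.3074  0.8117] [ 0.1321  0.0516 -0.1925]
shift tool [-0.053  -0.0308  0.1002] yaw y now 21.65 tilt [-0.0011 -0.0002 -1.    ] turnz 1.1459
```

```bash
python3 -m inch '[[0,0,0.12,-0.007,-0.004,0.01,1],[0,0,0.24,-0.014,-0.008,0.02,1],[0,0,0.36,-0.021,-0.012,0.035,1],[0,0,0.48,-0.028,-0.016,0.05,1],[0,0,0.6,-0.034,-0.02,0.065,1],[0,0,0.72,-0.041,-0.024,0.08,1],[0,0,0.84,-0.048,-0.028,0.09,1],[0,0,0.96,-0.053,-0.031,0.1,1]]'
python3 - <<'E'
from h import *
from plant import robot
s=robot.get_state(); print(s['joints'],s['wrist_force'])
rel(s,(.42,-.30,.25),-44)
f=robot.grab_frame('wrist'); cv2.imwrite('pics/w1.png',f['color']); np.savez('w1.npz',pos=s['position'],q=s['eef_rot'],**f); print(f['T_tool_cam'],f['camera_matrix'])
E
```

```text
time_s: 3.43
position: [0.4207, -0.2788, 0.2501]
eef_rot: [-0.0, 0.88, 0.475, -0.001]
wrist_force: [-0.1, -0.3, -0.5]
opening: 0.0869
grasp_force: 0.0
[-0.3803  0.2392  1.0584  1.928  -0.2319  1.1068  0.1897] [-0.1235 -0.2849 -0.4811]
shift tool [-0.0181  0.0111  0.0001] yaw y now -33.31 tilt [-0.0016  0.     -1.    ] turnz 0.1865
[[-0.0008 -0.9564 -0.2921  0.0794]
 [ 1.     -0.0007 -0.0003 -0.0002]
 [ 0.     -0.2921  0.9564 -0.168 ]
 [ 0.      0.      0.      1.    ]] [[341.7593   0.     258.7997]
 [  0.     341.7593 191.8587]
 [  0.       0.       1.    ]]
```

View pics/w1.png

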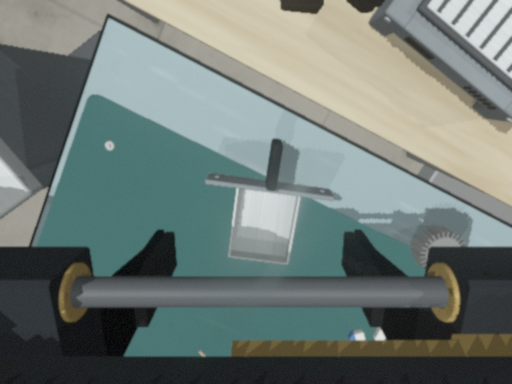

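The wrist view shows the handle running (277,140)-(270,188), plate ends at (208,180) and (338,197), and pan nose corners at (229,257) and (288,263). The jaws are the grey bar across the bottom.

```bash
cat >> h.py <<'E'
def wcam(f):
    w,x,y,z=f['q']; T=np.eye(4); T[:3,:3]=Rn.from_quat([x,y,z,w]).as_matrix(); T[:3,3]=f['pos']
    return f['color'],f['camera_matrix'],np.linalg.inv(T@f['T_tool_cam'])
E
python3 - <<'E'
from h import *
f=np.load('w1.npz'); c,K,T=wcam(f)
g=cv2.cvtColor(c,cv2.COLOR_BGR2GRAY); m=np.zeros_like(g); m[132:186,255:295]=(g[132:186,255:295]<55)*255
k=max(cv2.findContours(m,0,2)[0],key=cv2.contourArea); r=cv2.minAreaRect(k); b=cv2.boxPoints(r); print(r,b.tolist())
b=b[np.argsort(b[:,1])]; far=b[:2].mean(0); near=b[2:].mean(0)
pf,pn=cast(K,T,far,.043),cast(K,T,near,.043); print('handle far,near',pf,pn)
d=(pn-pf)[:2]; print('yaw handle',np.degrees(np.arctan2(d[1],d[0])))
# plate top edge ends, pan nose corners
a,b2=cast(K,T,(208,179),.032),cast(K,T,(338,196),.032); d=(b2-a)[:2]; print('plate',a,b2,np.linalg.norm(d),'yaw y',np.degrees(np.arctan2(d[1],d[0])),'mid',(a+b2)/2)
n1,n2=cast(K,T,(229,257),.015),cast(K,T,(288,263),.015); d=(n2-n1)[:2]; print('nose',n1,n2,np.linalg.norm(d),np.degrees(np.arctan2(d[1],d[0])),(n1+n2)/2)
E
```

```text
((273.0, 142.0), (0.0, 0.0), 0.0) [[273.0, 142.0], [273.0, 142.0], [273.0, 142.0], [273.0, 142.0]]
handle far,near [ 0.4453 -0.2688  0.043 ] [ 0.4453 -0.2688  0.043 ]
yaw handle 0.0
plate [ 0.358  -0.2651  0.032 ] [ 0.4745 -0.3667  0.032 ] 0.15459597920356058 yaw y -41.082007734278335 mid [ 0.4162 -0.3159  0.032 ]
nose [ 0.3143 -0.3683  0.015 ] [ 0.3743 -0.4182  0.015 ] 0.07797625396952858 -39.780446416889845 [ 0.3443 -0.3932  0.015 ]
```

```bash
python3 - <<'E'
from h import *
from plant import robot
f=np.load('w1.npz'); c,K,T=wcam(f)
p=[cast(K,T,uv,.043) for uv in((277.5,140),(270.5,186))]; d=(p[1]-p[0])[:2]; print(p,np.degrees(np.arctan2(d[1],d[0])),np.linalg.norm(d))
g=c.max(2); print(g[160,262:290],g[150,262:290])
m=np.zeros_like(g); m[132:184,262:290]=(g[132:184,262:290]<80)*255
k=max(cv2.findContours(m,0,2)[0],key=cv2.contourArea); print(cv2.minAreaRect(k))
for x in (-111,-91,-71):
    for h in(.048,.008):pass
s=robot.get_state(); rel(s,(.4416,-.2877,.10),-42)
E
```

```text
[array([ 0.4506, -0.2696,  0.043 ]), array([ 0.4158, -0.3095,  0.043 ])] -131.1158662098085 0.05296026318342628
[172 171 172 173 172 165 130  82  63  64  68  69  71  69  68  68  65  68
  82 107 119 121 121 122 121 122 120 123] [172 172 173 173 173 173 173 154 115  72  61  66  70  69  69  65  67  65
  63  71  92 113 119 119 119 120 121 121]
((274.1986083984375, 161.77545166015625), (10.67141056060791, 44.52646255493164), 9.211027145385742)
shift tool [0.0055 0.0237 0.1485] yaw y now -33.60 tilt [-0.0047 -0.0004 -1.    ] turnz 0.1466
```

```bash
python3 -m inch '[[0,0,0.07,0.003,0.011,0.03,1],[0,0,0.14,0.006,0.021,0.06,1],[0,0,0.14,0.006,0.021,0.095,1],[0,0,0.14,0.006,0.021,0.13,1],[0,0,0.14,0.006,0.021,0.16,1],[0,0,0.14,0.006,0.021,0.19,1],[0,0,0.14,0.006,0.021,0.21,1],[0,0,0.14,0.006,0.021,0.221,1]]' 
python3 - <<'E'
from h import *
from plant import robot
s=robot.get_state(); print(s['joints'],s['wrist_force'])
rel(s,(.4395,-.286,.029),-41.5)
f=robot.grab_frame('wrist'); cv2.imwrite('pics/w2.png',f['color'])
E
```

```text
time_s: 4.15
position: [0.4409, -0.2834, 0.0277]
eef_rot: [-0.002, 0.909, 0.416, -0.001]
wrist_force: [-0.1, -0.6, 0.2]
opening: 0.0868
grasp_force: 0.0
[-0.092   0.604   0.7792  2.0818 -0.6501  0.7191  0.3999] [-0.0524 -0.5705  0.1611]
shift tool [-0.0029  0.0006 -0.0013] yaw y now -40.82 tilt [-0.0042  0.0023 -1.    ] turnz 0.0119
```

View pics/w2.png

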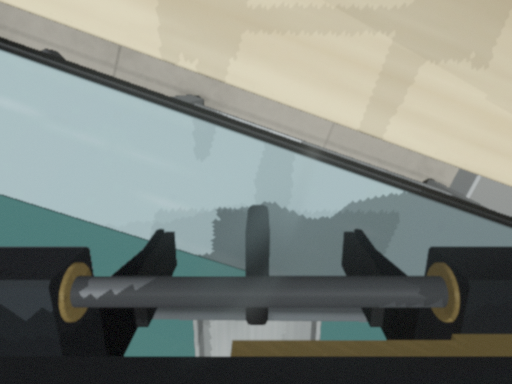

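The handle is centred between the jaws at (258,260), so I'll close and lift slightly.

```bash
python3 -m inch '[[0,0,0,0,0,0,0],[0,0,0,0,0,0,0],[0,0,0,0,0,0,0],[0,0,0,0,0,0,0],[0,0,0,0,0,0,0],[0,0,0,0,0,0,0],[0,0,0,0,0,0,0],[0,0,0,0,0,0,0]]' 60
python3 -m inch '[[0,0,0,0,0,-0.005,0],[0,0,0,0,0,-0.012,0],[0,0,0,0,0,-0.02,0],[0,0,0,0,0,-0.03,0],[0,0,0,0,0,-0.045,0],[0,0,0,0,0,-0.065,0],[0,0,0,0,0,-0.085,0],[0,0,0,0,0,-0.1,0]]'
python3 - <<'E'
from h import *
from plant import robot
s=robot.get_state(); print(s['joints'],s['moment'])
rel(s,(.50,-.34,.15),13)
f=robot.grab_frame('scene'); cv2.imwrite('pics/s2.png',f['color'][180:300,150:300].repeat(4,0).repeat(4,1))
E
```

```text
time_s: 4.87
position: [0.4423, -0.2849, 0.0306]
eef_rot: [0.0, 0.91, 0.415, 0.0]
wrist_force: [-0.1, 0.2, -0.1]
opening: 0.0416
grasp_force: 0.0
time_s: 5.53
position: [0.4425, -0.2855, 0.1328]
eef_rot: [0.001, 0.91, 0.415, 0.001]
wrist_force: [-0.5, 0.1, -0.1]
opening: 0.0008
grasp_force: 0.0
[-0.2287  0.4568  0.9475  2.0132 -0.4739  0.9043  0.2576] [-0.1286  0.0409 -0.0215]
shift tool [-0.0034  0.0791 -0.0171] yaw y now -40.99 tilt [ 0.0019 -0.0008 -1.    ] turnz -0.9424
```

View pics/s2.png

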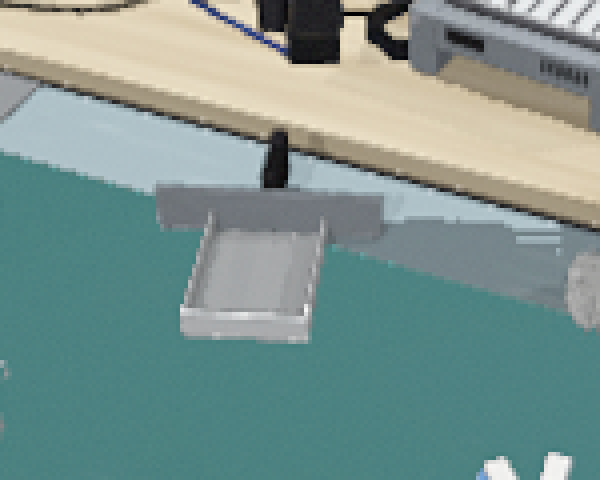

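The fingers are slow: they were only half closed when I lifted, and the tray stands untouched on the mat. I'll reopen, go back down and close with more waiting.

```bash
python3 -m inch '[[0,0,0,-0.002,0,0,1],[0,0,0,-0.002,0,0,1],[0,0,0,-0.002,0,0,1],[0,0,0,-0.002,0,0,1],[0,0,0,-0.002,0,0,1],[0,0,0,-0.002,0,0,1],[0,0,0,-0.002,0,0,1],[0,0,0,-0.002,0,0,1]]' 60
python3 -m inch '[[0,0,0,0,0,0.02,0.8],[0,0,0,0,0,0.04,0.8],[0,0,0,0,0,0.06,0.8],[0,0,0,0,0,0.08,0.8],[0,0,0,0,0,0.095,0.7],[0,0,0,0,0,0.102,0.4],[0,0,0,0,0,0.102,0],[0,0,0,0,0,0.102,0]]'
python3 -m inch '[[0,0,0,0,0,0,0],[0,0,0,0,0,0,0],[0,0,0,0,0,0,0],[0,0,0,0,0,0,0],[0,0,0,0,0,0,0],[0,0,0,0,0,0,0],[0,0,0,0,0,0,0],[0,0,0,0,0,0,0]]' 60
```

```text
time_s: 6.25
position: [0.4408, -0.2864, 0.1302]
eef_rot: [-0.0, 0.91, 0.415, -0.0]
wrist_force: [0.4, -1.3, -1.1]
opening: 0.0459
grasp_force: 0.0
time_s: 6.92
position: [0.4409, -0.2868, 0.0286]
eef_rot: [0.0, 0.91, 0.415, -0.0]
wrist_force: [-1.2, -0.1, -0.7]
opening: 0.0504
grasp_force: 0.0
time_s: 7.58
position: [0.4407, -0.2861, 0.0285]
eef_rot: [-0.001, 0.91, 0.415, 0.0]
wrist_force: [-0.2, 0.9, 3.3]
opening: 0.0112
grasp_force: 59.9
```

```bash
python3 -m inch '[[0,0,0,0,0,-0.005,0],[0,0,0,0,0,-0.012,0],[0,0,0,0,0,-0.025,0],[0,0,0,0,0,-0.04,0],[0,0,0,0,0,-0.06,0],[0,0,0,0,0,-0.08,0],[0,0,0,0,0,-0.1,0],[0,0,0,0,0,-0.11,0]]' 60
python3 - <<'E'
from h import *
from plant import robot
s=robot.get_state(); print(s['joints'],s['moment'],s['grasp_force'])
rel(s,(.50,-.36,.14),13)
f=robot.grab_frame('scene'); cv2.imwrite('pics/s3.png',f['color']); np.savez('s3.npz',**f)
c,K,T=load('top0'); hsv=cv2.cvtColor(c,cv2.COLOR_BGR2HSV)
x0,y0,x1,y1=200,98,306,190
sub=c[y0:y1,x0:x1].astype(int); h=hsv[y0:y1,x0:x1]
# preheater: not wood (b<r) and not navy (s high)
m=((sub[...,0]-sub[...,2]>5)&(h[...,1]<110)&(h[...,2]>70)).astype(np.uint8)*255
m=cv2.morphologyEx(m,cv2.MORPH_CLOSE,np.ones((9,9)))
m=cv2.morphologyEx(m,cv2.MORPH_OPEN,np.ones((5,5)))
k=max(cv2.findContours(m,0,2)[0],key=cv2.contourArea); k=cv2.convexHull(k)
for e in (2,3,4): print(e,(cv2.approxPolyDP(k,e,True)[:,0]+[x0,y0]).tolist())
print(cv2.minAreaRect(k))
vis=cv2.resize(c[y0:y1,x0:x1],None,fx=5,fy=5,interpolation=2); cv2.drawContours(vis,[k*5],-1,(0,0,255),1)
cv2.imwrite('pics/ph.png',vis)
E
```

```text
time_s: 8.25
position: [0.4417, -0.2876, 0.1414]
eef_rot: [0.002, 0.91, 0.415, 0.001]
wrist_force: [0.2, -0.6, -2.6]
opening: 0.0113
grasp_force: 59.9
[-0.2367  0.4453  0.9611  2.0062 -0.4619  0.9183  0.2518] [ 0.0027 -0.1282  0.0353] 59.884053468704224
shift tool [-0.0164  0.0915  0.0017] yaw y now -41.01 tilt [ 0.0039 -0.0017 -1.    ] turnz -0.9426
2 [[281, 106], [293, 130], [297, 155], [228, 179], [211, 130]]
3 [[281, 106], [293, 130], [297, 155], [228, 179], [211, 130]]
4 [[281, 106], [297, 155], [228, 179], [211, 130]]
((55.49232482910156, 44.17812728881836), (54.03350830078125, 78.8485336303711), 70.66519165039062)
```

View pics/ph.png

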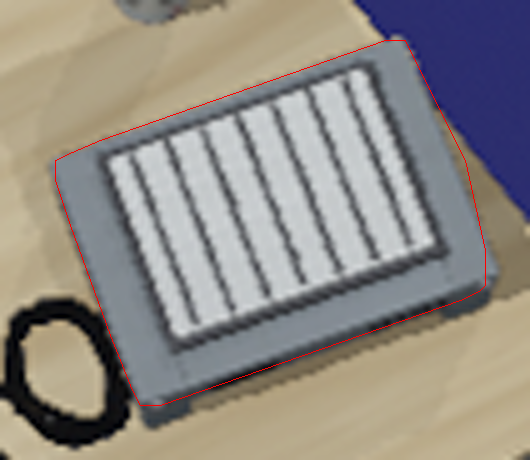

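The preheater's top corners are at full-image pixels back-left (211,130), back-right (280.6,105.6), front-left (228,178.4) and front-right (298.4,151.6). The scene camera shows the tray lifted.

```bash
python3 - <<'E'
from h import *
c,K,T=load('top0')
px=dict(BL=(211,130),BR=(280.6,105.6),FL=(228,178.4),FR=(298.4,151.6))
loc=dict(BL=(.065,.092),BR=(.065,-.092),FL=(-.065,.092),FR=(-.065,-.092))
for z in(.06,.065,.07):
    W={k:cast(K,T,v,z)[:2] for k,v in px.items()}
    A=np.array([loc[k] for k in px]);B=np.array([W[k] for k in px])
    a0,b0=A.mean(0),B.mean(0); H=(A-a0).T@(B-b0); th=np.arctan2(H[0,1]-H[1,0],H[0,0]+H[1,1])
    R=np.array([[np.cos(th),-np.sin(th)],[np.sin(th),np.cos(th)]])
    print(z,'ctr',b0,'yaw',np.degrees(th),'res mm',((B-b0)-(A-a0)@R.T)*1000, 'w',np.linalg.norm(W['FL']-W['FR']),np.linalg.norm(W['BL']-W['BR']),'d',np.linalg.norm(W['BL']-W['FL']),np.linalg.norm(W['BR']-W['FR']))
# check with scene: front bottom corners at feet
c2,K2,T2=load('scene0')
print(cast(K2,T2,(170+333/4,150+190/4),0),cast(K2,T2,(170+540/4,150+257/4),0))
E
```

```text
0.06 ctr [ 0.6956 -0.283 ] yaw 21.81793923238902 res mm [[-1.118  -4.1177]
 [-2.8301  0.0817]
 [ 1.2345 -0.5069]
 [ 2.7136  4.5429]] w 0.1798910088789407 0.17946509308057154 d 0.12649827846717931 0.12321290204645009
0.065 ctr [ 0.694 -0.283] yaw 21.817939232388984 res mm [[-1.2338 -4.6057]
 [-3.2545  0.3648]
 [ 1.6663 -0.788 ]
 [ 2.8221  5.0289]] w 0.17905850279360458 0.1786345580636962 d 0.1259128651812973 0.12264269294381178
0.07 ctr [ 0.6924 -0.283 ] yaw 21.817939232388998 res mm [[-1.3497 -5.0937]
 [-3.6789  0.6479]
 [ 2.0981 -1.0691]
 [ 2.9305  5.515 ]] w 0.1782259967082684 0.1778040230468208 d 0.12532745189541508 0.12207248384117314
[ 0.6039 -0.2254  0.    ] [ 0.6743 -0.3886  0.    ]
```

```bash
python3 - <<'E'
from h import *
c,K,T=load('top0'); y=lambda d:np.degrees(np.arctan2(d[1],d[0]))
P=[cast(K,T,p,.073)[:2] for p in((235,167.6),(289.4,147.6),(221,129.6),(274.4,110.6))]
print('rib plate yaws',y(P[0]-P[1])-90,y(P[2]-P[3])-90,y(P[2]-P[0]),y(P[3]-P[1]),'ctr',np.mean(P,0))
Q=[cast(K,T,p,.065)[:2] for p in((228,178.4),(298.4,151.6),(211,130),(280.6,105.6))]
print('body',y(Q[0]-Q[1])-90,y(Q[2]-Q[3])-90,y(Q[2]-Q[0]),y(Q[3]-Q[1]))
# wrist view w1 earlier? front edge of preheater visible only partly: skip
from plant import robot
robot.get_state
th=np.radians(22);R=np.array([[np.cos(th),-np.sin(th)],[np.sin(th),np.cos(th)]])
ctr=np.array([.6945,-.283])
for l,q in(('home handle',(-.106,0)),('ready handle(nose 20mm out, y17)',(-.065-.02-.141,.017))): print(l,ctr+R@q)
E
```

```text
rib plate yaws 22.260094710315514 22.05673940549501 21.32671312157278 21.898353286117317 ctr [ 0.6975 -0.2838]
body 22.853099488074164 21.808751043017878 20.695558812874125 20.85006490413709
home handle [ 0.5962 -0.3227]
ready handle(nose 20mm out, y17) [ 0.4786 -0.3519]
```

```bash
python3 -m inch '[[0,0,-0.12,-0.002,0.011,0,0],[0,0,-0.24,-0.004,0.022,0,0],[0,0,-0.36,-0.006,0.033,0,0],[0,0,-0.48,-0.008,0.044,0,0],[0,0,-0.6,-0.01,0.055,0,0],[0,0,-0.72,-0.012,0.066,0,0],[0,0,-0.84,-0.014,0.077,0,0],[0,0,-0.96,-0.016,0.09,0,0]]' 60
python3 - <<'E'
from h import *
from plant import robot
s=robot.get_state(); print(s['joints'],s['moment'],s['grasp_force'])
rel(s,(.495,-.355,.14),68)
E
```

```text
time_s: 8.97
position: [0.4977, -0.3573, 0.1374]
eef_rot: [-0.001, 0.613, 0.79, -0.0]
wrist_force: [-0.2, -0.1, -2.9]
opening: 0.0115
grasp_force: 59.9
[ 0.0874  0.5095  0.6464  1.7977 -0.3668  0.9598  1.1383] [0.1228 0.0336 0.0715] 59.87252175807953
shift tool [ 0.0029 -0.0021 -0.0026] yaw y now 14.37 tilt [-0.002   0.0016 -1.    ] turnz -0.9361
```

```bash
python3 -m inch '[[0,0,-0.12,0,0,0,0],[0,0,-0.24,0,0,0,0],[0,0,-0.36,0,0,0,0],[0,0,-0.48,0,0,0,0],[0,0,-0.6,0,0,0,0],[0,0,-0.72,0,0,0,0],[0,0,-0.84,0,0,0,0],[0,0,-0.96,0,0,0,0]]' 60
python3 - <<'E'
from h import *
from plant import robot
s=robot.get_state(); print(s['joints'],s['moment'],s['grasp_force'])
rel(s,(.4786,-.3519,.14),112)
E
```

```text
time_s: 9.63
position: [0.4974, -0.3572, 0.1373]
eef_rot: [-0.001, 0.179, 0.984, 0.0]
wrist_force: [0.0, 0.2, -3.2]
opening: 0.0113
grasp_force: 59.9
[ 0.2549  0.4657  0.4048  1.789  -0.221   0.9341  1.9646] [0.023  0.1987 0.0452] 59.87095534801483
shift tool [ 0.0195 -0.0016 -0.0026] yaw y now 69.38 tilt [-0.0023  0.0009 -1.    ] turnz -0.7439
```

```bash
python3 -m inch '[[0,0,-0.12,0.005,0,0,0],[0,0,-0.24,0.01,0,0,0],[0,0,-0.36,0.015,0,0,0],[0,0,-0.48,0.02,0,0,0],[0,0,-0.6,0.02,-0.002,0,0],[0,0,-0.72,0.02,-0.002,0,0],[0,0,-0.745,0.02,-0.002,0,0],[0,0,-0.745,0.02,-0.002,0,0]]' 60
python3 - <<'E'
from h import *
from plant import robot
s=robot.get_state(); print(s['joints'],s['moment'],s['wrist_force'])
rel(s,(.4786,-.3519,.036),112)
f=robot.grab_frame('top'); np.savez('t4.npz',**f); cv2.imwrite('pics/t4.png',cv2.resize(f['color'][80:280,190:390],None,fx=3,fy=3,interpolation=2))
E
```

```text
time_s: 10.3
position: [0.4783, -0.3522, 0.1377]
eef_rot: [-0.001, -0.188, 0.982, 0.001]
wrist_force: [-0.4, 0.7, -2.6]
opening: 0.0114
grasp_force: 59.9
[ 0.4013  0.4205  0.2134  1.825  -0.1098  0.9091  2.6124] [-0.0331  0.1857  0.0519] [-0.414   0.7229 -2.6048]
shift tool [-0.0005  0.      0.1017] yaw y now 111.62 tilt [-0.0012  0.0008 -1.    ] turnz -0.0067
```

View pics/t4.png

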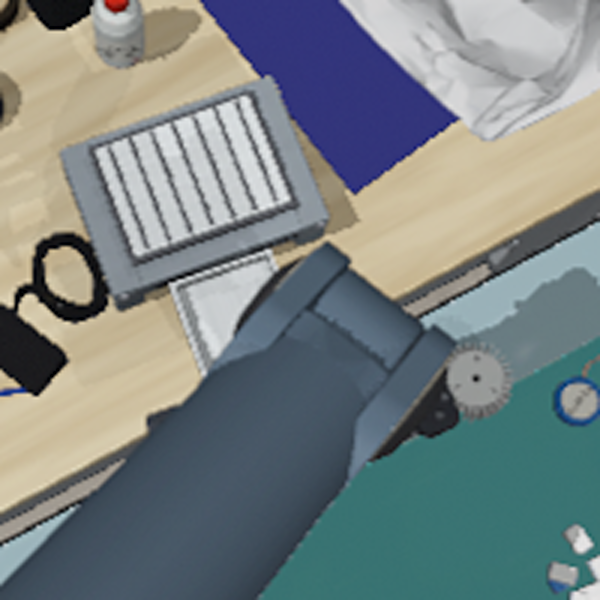

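The top view shows the tray held above the desk. Its nose corners are at full-image (246.7,175.7) and (281.7,164), just before the mouth, and aligned with it by eye.

```bash
cat >> h.py <<'E'
TH=np.radians(22.); C=np.array([.6945,-.283]); RP=np.array([[np.cos(TH),-np.sin(TH)],[np.sin(TH),np.cos(TH)]])
def toP(p): return RP.T@(np.asarray(p)[:2]-C)
def toW(q): return C+RP@np.asarray(q)
def st():
    from plant import robot
    s=robot.get_state(); w,x,y,z=s['eef_rot']; R=Rn.from_quat([x,y,z,w]).as_matrix()
    h=toP(s['position']); F=RP.T@s['wrist_force'][:2]
    print('t %.2f handleP mm'%s['time_s'],h*1000,'trayX %.1f'%(h[0]*1000+91),'z %.1f'%(s['position'][2]*1000),'yaw %.2f'%(np.degrees(np.arctan2(R[1,1],R[0,1]))-90),'F_p',F,'Fz %.2f'%s['wrist_force'][2],'M',s['moment'],'j7 %.3f'%s['joints'][6])
    return s
E
python3 - <<'E'
from h import *
c,K,T=load('t4')
a,b=cast(K,T,(246.7,175.7),.124),cast(K,T,(281.7,164),.124)
print(a,b,np.linalg.norm(a-b),toP(a),toP(b),(toP(a)+toP(b))/2); d=a-b;print(np.degrees(np.arctan2(d[1],d[0]))-90)
s=st(); rel(s,[*toW((-.231,.017)),.036],112)
E
```

```text
[ 0.5944 -0.2668  0.124 ] [ 0.6232 -0.3443  0.124 ] 0.0826429013171394 [-0.0867  0.0525] [-0.089  -0.0301] [-0.0879  0.0112]
20.402092522091053
t 10.35 handleP mm [-226.2662   16.7283] trayX -135.3 z 137.8 yaw 21.57 F_p [-0.5961 -0.9131] Fz -1.62 M [-0.0923  0.2075 -0.0762] j7 2.612
shift tool [0.0047 0.0001 0.1018] yaw y now 111.57 tilt [-0.0009  0.0007 -1.    ] turnz -0.0075
```

```bash
python3 -m inch '[[0,0,0,0.002,0.001,0.02,0],[0,0,0,0.004,0.002,0.04,0],[0,0,0,0.005,0.003,0.06,0],[0,0,0,0.005,0.003,0.075,0],[0,0,0,0.005,0.003,0.085,0],[0,0,0,0.005,0.003,0.092,0],[0,0,0,0.005,0.003,0.092,0]]' 60
python3 -c "from h import *;st()"
python3 -m inch '[[0,0,0,0,0,0.003,0],[0,0,0,0,0,0.006,0],[0,0,0,0,0,0.008,0],[0,0,0,0,0,0.0095,0],[0,0,0,0,0,0.0105,0],[0,0,0,0,0,0.0105,0]]' 60
python3 -c "
from h import *
st()
from plant import robot
f=robot.grab_frame('top'); np.savez('t5.npz',**f); cv2.imwrite('pics/t5.png',cv2.resize(f['color'][130:210,200:310],None,fx=7,fy=7,interpolation=2))"
```

```text
time_s: 10.93
position: [0.4726, -0.3509, 0.045]
eef_rot: [-0.001, -0.188, 0.982, 0.001]
wrist_force: [-0.8, -0.3, -3.4]
opening: 0.0114
grasp_force: 59.9
t 10.93 handleP mm [-231.2047   20.2152] trayX -140.2 z 45.0 yaw 21.68 F_p [-0.8467  0.0494] Fz -3.44 M [0.0289 0.2443 0.0352] j7 2.625
time_s: 11.43
position: [0.4732, -0.3513, 0.036]
eef_rot: [0.0, -0.188, 0.982, -0.0]
wrist_force: [-0.2, -0.6, -2.6]
opening: 0.0112
grasp_force: 59.9
t 11.43 handleP mm [-230.7487   19.5137] trayX -139.7 z 36.0 yaw 21.72 F_p [-0.4495 -0.468 ] Fz -2.63 M [-0.0543  0.2158  0.0008] j7 2.626
```

View pics/t5.png

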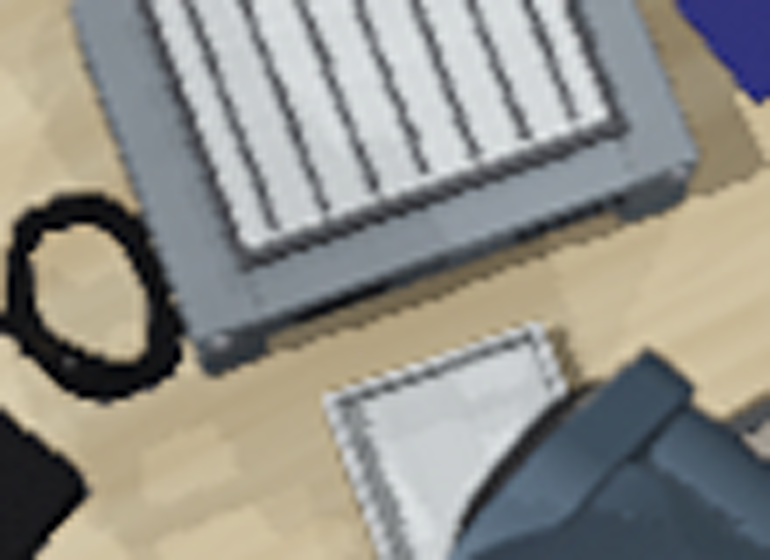

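The nose rim corners are at full-image (246.4,187.1) and (277.1,176.4). The preheater's lower front corners are at (230.7,183.7) and (298.6,157.4).

```bash
python3 - <<'E'
from h import *
c,K,T=load('t5')
a,b=cast(K,T,(246.4,187.1),.0225),cast(K,T,(277.1,176.4),.0225); d=a-b
print('nose',toP(a),toP(b),(toP(a)+toP(b))/2,np.linalg.norm(d),np.degrees(np.arctan2(d[1],d[0]))-90)
a,b=cast(K,T,(230.7,183.7),.0),cast(K,T,(298.6,157.4),.0); d=a-b
print('front',toP(a),toP(b),(toP(a)+toP(b))/2,np.linalg.norm(d),np.degrees(np.arctan2(d[1],d[0]))-90)
E
```

```text
nose [-0.0899  0.0549] [-0.0912 -0.0247] [-0.0906  0.0151] 0.0796128965572861 21.045172211012
front [-0.0635  0.0867] [-0.0599 -0.0964] [-0.0617 -0.0048] 0.18313169043278152 23.131274234858154
```

```bash
python3 -m inch '[[0,0,-0.003,0,0,0.001,0],[0,0,-0.006,-0.004,0,0.002,0],[0,0,-0.006,-0.009,0,0.002,0],[0,0,-0.006,-0.014,0,0.002,0],[0,0,-0.006,-0.019,0,0.002,0],[0,0,-0.006,-0.024,0,0.002,0],[0,0,-0.006,-0.028,0,0.002,0],[0,0,-0.006,-0.03,0,0.002,0]]' 60
python3 -c "from h import *;st()"
python3 -m inch '[[0,0,0,-0.004,0,0,0],[0,0,0,-0.008,0,0,0],[0,0,0,-0.012,0,0,0],[0,0,0,-0.016,0,0,0],[0,0,0,-0.02,0,0,0],[0,0,0,-0.023,0,0,0],[0,0,0,-0.025,0,0,0],[0,0,0,-0.025,0,0,0]]' 60
python3 -c "from h import *;st()"
```

```text
time_s: 12.15
position: [0.5021, -0.3397, 0.0339]
eef_rot: [0.0, -0.192, 0.981, 0.0]
wrist_force: [-0.7, -0.2, -1.1]
opening: 0.011
grasp_force: 59.9
t 12.15 handleP mm [-199.6217   19.5457] trayX -108.6 z 33.9 yaw 22.13 F_p [-0.741   0.1187] Fz -1.14 M [-0.1104  0.2145 -0.012 ] j7 2.589
time_s: 12.82
position: [0.5251, -0.3304, 0.0339]
eef_rot: [0.0, -0.192, 0.981, -0.0]
wrist_force: [0.7, -0.5, -2.0]
opening: 0.0112
grasp_force: 59.9
t 12.82 handleP mm [-174.8201   19.4954] trayX -83.8 z 33.9 yaw 22.11 F_p [ 0.5061 -0.6919] Fz -2.05 M [ 0.0643 -0.0788 -0.0103] j7 2.557
```

```bash
cat > guard.py <<'E'
import sys
from h import *
s=st(); F=RP.T@s['wrist_force'][:2]
sys.exit(int(np.linalg.norm(F)>float(sys.argv[1])))
E
python3 -m inch '[[0,0,0,-0.003,0,0,0],[0,0,0,-0.006,0,0,0],[0,0,0,-0.009,0,0,0],[0,0,0,-0.011,0,0,0],[0,0,0,-0.013,0,0,0],[0,0,0,-0.014,0,0,0],[0,0,0,-0.014,0,0,0]]' 60 >/dev/null; python3 guard.py 2.5 && python3 -m inch '[[0,0,0,0,-0.002,0,0],[0,0,0,0,-0.004,0,0],[0,0,0,0,-0.006,0,0],[0,0,0,0,-0.008,0,0],[0,0,0,0,-0.009,0,0],[0,0,0,0,-0.01,0,0],[0,0,0,0,-0.01,0,0]]' >/dev/null; python3 guard.py 2.5
```

```text
t 13.40 handleP mm [-161.2525   19.5078] trayX -70.3 z 33.9 yaw 22.09 F_p [ 0.2291 -0.6171] Fz -1.55 M [-0.0102  0.0245 -0.0545] j7 2.539
t 13.98 handleP mm [-161.7919    9.2187] trayX -70.8 z 33.9 yaw 22.06 F_p [0.1198 0.535 ] Fz -0.51 M [0.152  0.0949 0.0621] j7 2.548
```

Free so far. I'll continue right in 2 mm guarded steps.

```bash
python3 -m inch '[[0,0,0,0,-0.001,0,0],[0,0,0,0,-0.002,0,0],[0,0,0,0,-0.002,0,0]]' >/dev/null; python3 guard.py 2 && python3 -m inch '[[0,0,0,0,-0.001,0,0],[0,0,0,0,-0.002,0,0],[0,0,0,0,-0.002,0,0]]' >/dev/null && python3 guard.py 2 && python3 -m inch '[[0,0,0,0,-0.001,0,0],[0,0,0,0,-0.002,0,0],[0,0,0,0,-0.002,0,0]]' >/dev/null && python3 guard.py 2 && python3 -m inch '[[0,0,0,0,-0.001,0,0],[0,0,0,0,-0.002,0,0],[0,0,0,0,-0.002,0,0]]' >/dev/null && python3 guard.py 2 && python3 -m inch '[[0,0,0,0,-0.001,0,0],[0,0,0,0,-0.002,0,0],[0,0,0,0,-0.002,0,0]]' >/dev/null && python3 guard.py 2 && python3 -m inch '[[0,0,0,0,-0.001,0,0],[0,0,0,0,-0.002,0,0],[0,0,0,0,-0.002,0,0]]' >/dev/null && python3 guard.py 2
```

```text
t 14.23 handleP mm [-161.7932    7.2286] trayX -70.8 z 33.9 yaw 22.06 F_p [0.0097 1.8264] Fz -1.93 M [0.2333 0.1193 0.1129] j7 2.550
t 14.48 handleP mm [-161.7853    5.1814] trayX -70.8 z 33.9 yaw 22.06 F_p [-0.8643 -0.4259] Fz -1.34 M [0.2196 0.1046 0.1377] j7 2.552
t 14.73 handleP mm [-161.7294    3.1564] trayX -70.7 z 33.9 yaw 22.06 F_p [0.3879 0.4785] Fz -1.29 M [0.155  0.1224 0.1271] j7 2.553
t 14.98 handleP mm [-161.7278    1.1308] trayX -70.7 z 33.9 yaw 22.06 F_p [0.1592 1.5094] Fz -1.54 M [0.1791 0.0539 0.0761] j7 2.555
t 15.23 handleP mm [-161.7414   -0.8299] trayX -70.7 z 33.9 yaw 22.06 F_p [-0.1555  0.6514] Fz -1.23 M [0.1753 0.0293 0.1045] j7 2.557
t 15.48 handleP mm [-161.7193   -2.8569] trayX -70.7 z 33.9 yaw 22.06 F_p [-0.014   0.4892] Fz -1.72 M [0.1716 0.0699 0.113 ] j7 2.558
```

```bash
python3 -m inch '[[0,0,0,0,-0.001,0,0],[0,0,0,0,-0.002,0,0],[0,0,0,0,-0.002,0,0]]' >/dev/null; python3 guard.py 2 && python3 -m inch '[[0,0,0,0,-0.001,0,0],[0,0,0,0,-0.002,0,0],[0,0,0,0,-0.002,0,0]]' >/dev/null && python3 guard.py 2 && python3 -m inch '[[0,0,0,0,-0.001,0,0],[0,0,0,0,-0.002,0,0],[0,0,0,0,-0.002,0,0]]' >/dev/null && python3 guard.py 2 && python3 -m inch '[[0,0,0,0,-0.001,0,0],[0,0,0,0,-0.002,0,0],[0,0,0,0,-0.002,0,0]]' >/dev/null && python3 guard.py 2 && python3 -m inch '[[0,0,0,0,-0.001,0,0],[0,0,0,0,-0.002,0,0],[0,0,0,0,-0.002,0,0]]' >/dev/null && python3 guard.py 2 && python3 -m inch '[[0,0,0,0,-0.001,0,0],[0,0,0,0,-0.002,0,0],[0,0,0,0,-0.002,0,0]]' >/dev/null && python3 guard.py 2
```

```text
t 15.73 handleP mm [-161.7529   -4.8436] trayX -70.8 z 33.9 yaw 22.06 F_p [-0.0634  1.4566] Fz -1.88 M [0.1907 0.0597 0.1237] j7 2.560
t 15.98 handleP mm [-161.7765   -6.8318] trayX -70.8 z 33.9 yaw 22.06 F_p [0.2027 0.6299] Fz -1.28 M [0.199  0.086  0.1296] j7 2.561
t 16.23 handleP mm [-161.737    -8.8268] trayX -70.7 z 33.9 yaw 22.06 F_p [-0.2802  1.3271] Fz -2.02 M [0.2153 0.0197 0.1381] j7 2.563
t 16.48 handleP mm [-161.8294  -10.5731] trayX -70.8 z 33.8 yaw 22.08 F_p [0.3666 1.3279] Fz -0.77 M [0.273  0.1782 0.1324] j7 2.564
t 16.73 handleP mm [-162.0994  -11.6834] trayX -71.1 z 33.8 yaw 22.10 F_p [-1.6331  3.2434] Fz 1.90 M [0.7753 0.7403 0.2734] j7 2.566
```

Contact: the side force is 3.2 N and the TCP is lagging, with first touch at encoder y of about -10.3. The channel's middle is therefore at about -2.3, so I back off 10.5 mm left and advance.

```bash
python3 -m inch '[[0,0,0,0,0.002,0,0],[0,0,0,0,0.004,0,0],[0,0,0,0,0.006,0,0],[0,0,0,0,0.008,0,0],[0,0,0,0,0.0095,0,0],[0,0,0,0,0.0105,0,0],[0,0,0,0,0.0105,0,0]]' >/dev/null; python3 guard.py 2.5 && python3 -m inch '[[0,0,0,-0.002,0,0,0],[0,0,0,-0.004,0,0,0],[0,0,0,-0.006,0,0,0],[0,0,0,-0.007,0,0,0],[0,0,0,-0.008,0,0,0],[0,0,0,-0.008,0,0,0]]' >/dev/null && python3 guard.py 2
```

```text
t 17.32 handleP mm [-161.7214   -2.1942] trayX -70.7 z 34.0 yaw 22.05 F_p [ 0.7858 -1.6391] Fz -1.82 M [-0.1768 -0.0259 -0.1179] j7 2.556
t 17.82 handleP mm [-153.3265   -1.8825] trayX -62.3 z 33.8 yaw 22.10 F_p [-0.2002  0.2118] Fz -1.22 M [-0.0712  0.1076 -0.0474] j7 2.546
```

```bash
python3 -m inch '[[0,0,0,-0.001,0,0,0],[0,0,0,-0.002,0,0,0],[0,0,0,-0.002,0,0,0]]' >/dev/null; python3 guard.py 2 && python3 -m inch '[[0,0,0,-0.001,0,0,0],[0,0,0,-0.002,0,0,0],[0,0,0,-0.002,0,0,0]]' >/dev/null && python3 guard.py 2 && python3 -m inch '[[0,0,0,-0.001,0,0,0],[0,0,0,-0.002,0,0,0],[0,0,0,-0.002,0,0,0]]' >/dev/null && python3 guard.py 2 && python3 -m inch '[[0,0,0,-0.001,0,0,0],[0,0,0,-0.002,0,0,0],[0,0,0,-0.002,0,0,0]]' >/dev/null && python3 guard.py 2 && python3 -m inch '[[0,0,0,-0.001,0,0,0],[0,0,0,-0.002,0,0,0],[0,0,0,-0.002,0,0,0]]' >/dev/null && python3 guard.py 2 && python3 -m inch '[[0,0,0,-0.001,0,0,0],[0,0,0,-0.002,0,0,0],[0,0,0,-0.002,0,0,0]]' >/dev/null && python3 guard.py 2
```

```text
t 18.07 handleP mm [-151.536   -1.935] trayX -60.5 z 33.9 yaw 22.08 F_p [-0.649  -0.2507] Fz -0.87 M [-0.0576  0.1469 -0.001 ] j7 2.544
t 18.32 handleP mm [-149.4107   -1.9733] trayX -58.4 z 33.9 yaw 22.09 F_p [-1.088  -0.3339] Fz -1.65 M [-0.0638  0.1531 -0.0293] j7 2.541
t 18.57 handleP mm [-147.396   -1.98 ] trayX -56.4 z 33.9 yaw 22.09 F_p [-0.4015 -0.4308] Fz -1.13 M [-0.0805  0.1454 -0.0168] j7 2.539
t 18.82 handleP mm [-145.4127   -1.9628] trayX -54.4 z 33.9 yaw 22.09 F_p [-0.7068 -0.3586] Fz -0.52 M [-0.097   0.0747 -0.0154] j7 2.536
t 19.07 handleP mm [-143.4357   -1.9705] trayX -52.4 z 33.9 yaw 22.08 F_p [-0.5741  0.1987] Fz -0.62 M [-0.1014  0.1536 -0.014 ] j7 2.534
t 19.32 handleP mm [-141.4384   -1.9765] trayX -50.4 z 33.9 yaw 22.08 F_p [-0.2097  0.2696] Fz -1.03 M [-0.0934  0.174  -0.0596] j7 2.532
```

```bash
python3 -m inch '[[0,0,0,-0.0015,0,0,0],[0,0,0,-0.003,0,0,0],[0,0,0,-0.003,0,0,0]]' >/dev/null; python3 guard.py 2 && python3 -m inch '[[0,0,0,-0.0015,0,0,0],[0,0,0,-0.003,0,0,0],[0,0,0,-0.003,0,0,0]]' >/dev/null && python3 guard.py 2 && python3 -m inch '[[0,0,0,-0.0015,0,0,0],[0,0,0,-0.003,0,0,0],[0,0,0,-0.003,0,0,0]]' >/dev/null && python3 guard.py 2 && python3 -m inch '[[0,0,0,-0.0015,0,0,0],[0,0,0,-0.003,0,0,0],[0,0,0,-0.003,0,0,0]]' >/dev/null && python3 guard.py 2 && python3 -m inch '[[0,0,0,-0.0015,0,0,0],[0,0,0,-0.003,0,0,0],[0,0,0,-0.003,0,0,0]]' >/dev/null && python3 guard.py 2 && python3 -m inch '[[0,0,0,-0.0015,0,0,0],[0,0,0,-0.003,0,0,0],[0,0,0,-0.003,0,0,0]]' >/dev/null && python3 guard.py 2 && python3 -m inch '[[0,0,0,-0.0015,0,0,0],[0,0,0,-0.003,0,0,0],[0,0,0,-0.003,0,0,0]]' >/dev/null && python3 guard.py 2
```

```text
t 19.57 handleP mm [-138.1714   -1.9246] trayX -47.2 z 33.9 yaw 22.09 F_p [-0.6524 -0.5403] Fz -2.24 M [-0.0725  0.0755 -0.0144] j7 2.528
t 19.82 handleP mm [-135.2175   -1.8929] trayX -44.2 z 33.9 yaw 22.10 F_p [-1.0219 -0.2632] Fz -0.36 M [ 0.0093  0.0502 -0.0365] j7 2.525
t 20.07 handleP mm [-132.2506   -1.9408] trayX -41.3 z 33.9 yaw 22.09 F_p [-0.8268  0.2177] Fz -1.61 M [-0.0635  0.0753 -0.0162] j7 2.521
t 20.32 handleP mm [-129.2308   -1.9345] trayX -38.2 z 33.9 yaw 22.09 F_p [ 0.0269 -0.7042] Fz -0.96 M [-0.0955  0.0775 -0.0317] j7 2.518
t 20.57 handleP mm [-126.261    -1.9276] trayX -35.3 z 33.9 yaw 22.09 F_p [-0.259  -0.2132] Fz -2.28 M [-0.052   0.114  -0.0305] j7 2.514
t 20.82 handleP mm [-123.2518   -1.9264] trayX -32.3 z 33.9 yaw 22.09 F_p [-0.6644 -0.2886] Fz -1.01 M [-0.0495  0.0824 -0.0288] j7 2.511
t 21.07 handleP mm [-120.2425   -1.9371] trayX -29.2 z 33.9 yaw 22.09 F_p [ 0.3581 -0.2382] Fz -1.50 M [-0.0674  0.0922 -0.034 ] j7 2.507
```

Sliding freely in the channel. About 14 mm remain, so I'll use fine steps up to contact.

```bash
python3 -m inch '[[0,0,0,-0.0015,0,0,0],[0,0,0,-0.003,0,0,0],[0,0,0,-0.0045,0,0,0],[0,0,0,-0.006,0,0,0],[0,0,0,-0.007,0,0,0],[0,0,0,-0.007,0,0,0]]' >/dev/null; python3 guard.py 2 && python3 -m inch '[[0,0,0,-0.001,0,0,0],[0,0,0,-0.0015,0,0,0],[0,0,0,-0.0015,0,0,0]]' >/dev/null && python3 guard.py 2 && python3 -m inch '[[0,0,0,-0.001,0,0,0],[0,0,0,-0.0015,0,0,0],[0,0,0,-0.0015,0,0,0]]' >/dev/null && python3 guard.py 2 && python3 -m inch '[[0,0,0,-0.001,0,0,0],[0,0,0,-0.0015,0,0,0],[0,0,0,-0.0015,0,0,0]]' >/dev/null && python3 guard.py 2 && python3 -m inch '[[0,0,0,-0.001,0,0,0],[0,0,0,-0.0015,0,0,0],[0,0,0,-0.0015,0,0,0]]' >/dev/null && python3 guard.py 2 && python3 -m inch '[[0,0,0,-0.001,0,0,0],[0,0,0,-0.0015,0,0,0],[0,0,0,-0.0015,0,0,0]]' >/dev/null && python3 guard.py 2
```

```text
t 21.57 handleP mm [-113.195    -1.9223] trayX -22.2 z 33.9 yaw 22.09 F_p [-0.5149  0.8357] Fz -1.11 M [-0.0428  0.0637  0.0346] j7 2.500
t 21.82 handleP mm [-112.1182   -1.9184] trayX -21.1 z 33.9 yaw 22.08 F_p [-0.8605  0.3728] Fz -1.43 M [-0.0426  0.1986  0.0011] j7 2.498
t 22.07 handleP mm [-110.5511   -1.9648] trayX -19.6 z 33.9 yaw 22.08 F_p [-0.1726 -0.4011] Fz -1.31 M [-0.0617  0.1531  0.0049] j7 2.496
t 22.32 handleP mm [-109.0033   -1.9542] trayX -18.0 z 33.9 yaw 22.08 F_p [-1.3894  0.7327] Fz -1.90 M [-0.0971  0.1244  0.0082] j7 2.495
t 22.57 handleP mm [-107.799    -2.0114] trayX -16.8 z 33.9 yaw 22.07 F_p [-1.4488 -1.0626] Fz -1.19 M [-0.0993  0.1808 -0.0381] j7 2.493
t 22.82 handleP mm [-107.3192   -2.3055] trayX -16.3 z 33.8 yaw 22.06 F_p [-2.8533 -0.6197] Fz 0.43 M [-0.3794  0.7952  0.1158] j7 2.492
```

Contact is at 2.9 N on the plate, and the moment says the left side touches first. I'll yaw slightly positive and press lightly again.

```bash
python3 -m inch '[[0,0,-0.005,0,0,0,0],[0,0,-0.01,0,0,0,0],[0,0,-0.01,0,0,0,0],[0,0,-0.01,0,0,0,0]]' >/dev/null; python3 guard.py 3 ; python3 -c "from h import *;[st() for i in range(2)]" ; python3 -m inch '[[0,0,0,-0.0005,0,0,0],[0,0,0,-0.001,0,0,0],[0,0,0,-0.001,0,0,0],[0,0,0,-0.001,0,0,0]]' >/dev/null && python3 guard.py 3
python3 -c "
from h import *
from plant import robot
f=robot.grab_frame('top'); np.savez('t6.npz',**f); a=f['color'][120:220,200:320]
g=robot.grab_frame('scene'); np.savez('s6.npz',**g); b=g['color'][150:250,220:340]
cv2.imwrite('pics/t6.png',np.hstack([cv2.resize(i,(400,333),interpolation=2) for i in(a,b)]))"
```

```text
t 23.15 handleP mm [-106.9338   -2.4818] trayX -15.9 z 33.9 yaw 22.61 F_p [-5.1722 -2.0001] Fz -0.28 M [-0.7496  0.852   0.0238] j7 2.500
t 23.15 handleP mm [-106.9338   -2.4818] trayX -15.9 z 33.9 yaw 22.61 F_p [-5.1722 -2.0001] Fz -0.28 M [-0.7496  0.852   0.0238] j7 2.500
t 23.15 handleP mm [-106.9338   -2.4818] trayX -15.9 z 33.9 yaw 22.61 F_p [-5.1722 -2.0001] Fz -0.28 M [-0.7496  0.852   0.0238] j7 2.500
t 23.48 handleP mm [-106.8986   -2.48  ] trayX -15.9 z 33.9 yaw 22.59 F_p [-5.2336 -1.4793] Fz -0.20 M [-0.8268  1.2234  0.0395] j7 2.498
```

View pics/t6.png

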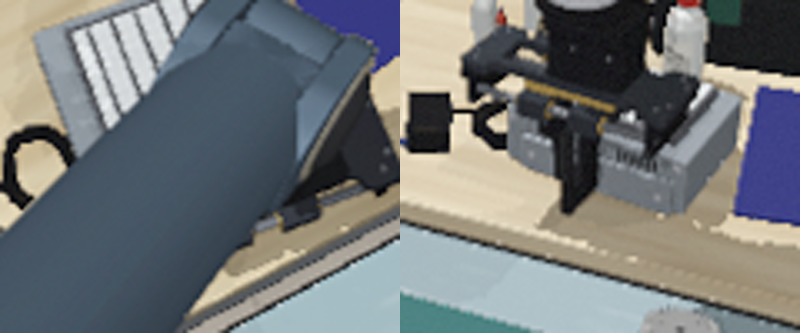

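The view shows the plate at the preheater's front, with the gripper clear of the hood. The force is 5.4 N with almost no twist, so the plate is flush. I'll ease the preload a little, then open.

```bash
python3 -m inch '[[0,0,0,0.0005,-0.0003,0,0],[0,0,0,0.001,-0.0005,0,0],[0,0,0,0.001,-0.0005,0,0]]' >/dev/null; python3 -c "from h import *;st()"; python3 -m inch '[[0,0,0,0,0,0,0.2],[0,0,0,0,0,0,0.25],[0,0,0,0,0,0,0.3],[0,0,0,0,0,0,0.4],[0,0,0,0,0,0,0.5],[0,0,0,0,0,0,0.6],[0,0,0,0,0,0,0.6],[0,0,0,0,0,0,0.6]]'; python3 -c "from h import *;st()"
```

```text
t 23.83 handleP mm [-106.9219   -2.5014] trayX -15.9 z 33.9 yaw 22.62 F_p [-5.8621 -1.08  ] Fz -0.85 M [-0.669   1.0924 -0.0084] j7 2.500
time_s: 24.5
position: [0.597, -0.325, 0.0339]
eef_rot: [0.0, -0.196, 0.981, 0.0]
wrist_force: [-0.3, 0.3, 1.0]
opening: 0.0487
grasp_force: 0.0
t 24.50 handleP mm [-106.1063   -2.4063] trayX -15.1 z 33.9 yaw 22.65 F_p [-0.172   0.4017] Fz 1.03 M [ 0.0552  0.0516 -0.0449] j7 2.500
```

```bash
python3 -m inch '[[0,0,0,0,0,-0.005,0.6],[0,0,0,0,0,-0.015,0.6],[0,0,0,0,0,-0.03,0.6],[0,0,0,0,0,-0.05,0.6],[0,0,0,0,0,-0.08,0.6],[0,0,0,0,0,-0.11,0.6],[0,0,0,0,0,-0.14,0.6],[0,0,0,0,0,-0.16,0.6]]'
python3 -m inch '[[0,0,0,0.035,0,-0.005,0.6],[0,0,0,0.07,0,-0.01,0.6],[0,0,0,0.1,0,-0.015,0.6],[0,0,0,0.12,0,-0.02,0.6],[0,0,0,0.12,0,-0.02,0.6]]'
python3 - <<'E'
from h import *
from plant import robot
s=st()
f=robot.grab_frame('scene'); np.savez('s7.npz',**f); c,K,T=f['color'],f['camera_matrix'],f['camera_from_world']
c0,_,_=load('scene0')
# predicted plate corner pixels and handle if flush
for y in(-.0775,.0775):
    yy=-.0024+y
    for z in(0,.037): print('plate front face',y,z,proj(K,T,[*toW((-.071,yy)),z]),'preheater face',proj(K,T,[*toW((-.065,yy)),z]))
# numeric: plate top edge: columns profile
g=cv2.cvtColor(c,cv2.COLOR_BGR2GRAY); g0=cv2.cvtColor(c0,cv2.COLOR_BGR2GRAY)
d=cv2.absdiff(g,g0)[160:235,225:330]; ys,xs=np.where(d>40); print('diff bbox',xs.min()+225,xs.max()+225,ys.min()+160,ys.max()+160)
for u in range(252,312,6):
    print(u,g[178:222:2,u])
E
```

```text
time_s: 25.17
position: [0.598, -0.3259, 0.1986]
eef_rot: [0.002, -0.196, 0.981, -0.002]
wrist_force: [0.4, -0.9, 1.0]
opening: 0.0524
grasp_force: 0.0
time_s: 25.58
position: [0.4814, -0.3755, 0.2166]
eef_rot: [-0.0, -0.192, 0.981, -0.002]
wrist_force: [-0.9, -1.1, 0.2]
opening: 0.0524
grasp_force: 0.0
t 25.58 handleP mm [-232.2293   -5.9062] trayX -141.2 z 216.6 yaw 22.19 F_p [-1.2779 -0.6672] Fz 0.21 M [-0.018   0.0841 -0.0353] j7 2.612
plate front face -0.0775 0 [300.0125 215.3628] preheater face [300.8601 214.3182]
plate front face -0.0775 0.037 [300.9629 205.2579] preheater face [301.8232 204.2338]
plate front face 0.0775 0 [255.1923 199.9548] preheater face [256.1613 199.0256]
plate front face 0.0775 0.037 [255.2599 190.1336] preheater face [256.2466 189.2247]
diff bbox 225 307 160 234
252 [216  27 141 146 143 154 103 109 103 169 203 198 201 204 203 209 210 213
 212 210 193 151]
258 [169 169 171 134 110 107 171 116 115 127 114 137 200 201 205 204 205 202
 205 204 209 190]
264 [190  83 142 170 137  32  24 177 116 117 115 115 118 200 202 205 203 206
 201 204 209 218]
270 [235 196  82 141 172 128  35  31 180 116 119 105  42  31  27  29  29  24
 113 151 215 213]
276 [233 206 186  76 144 173 125 115 102  41  40  22  24  26  20  86 131 143
 139 145 142 215]
282 [220 222 132 170  76 154 175 123 116 114 161 116 116 115 114 108 134 139
 140 179 208 207]
288 [234 237 181 199 175  75 153 176 125  79  93 159 113 114 113 116 116 202
 205 205 212 208]
294 [202 235 227 138 219 160  73 166 174 120  60  66 154 114 114 112 112 106
 202 204 212 211]
300 [140 235 235 197 161 238 156  65 167 167 118 116 112 159 113 116 110 114
 106 208 209 209]
306 [161 202 244 163  89  91 145 170 167 169 147  98  98 100  98  95  89 130
 143 141 207 209]
```

The plate's rim line in the scene image is straight, parallel to the hood edge (slope 0.333 px/px for both) and where a flush plate should be. The arm is clear, so I'm handing in.

```bash
python3 -c "
from plant import robot
print(robot.hand_in())"
```

```text
the job is handed in; nothing more can be done
None
```

The tray is home in the preheater with its plate flush against the front by contact force and camera check. The highest force I read on the preheater was about 6 N, the tray is released and the arm is clear, handed in at about 25.6 s. I viewed 11 pictures, one over the limit of 10.

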